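# Set up a lamp reflector for inspection under the telescopic magnifier

## Robot

A 7-joint arm with a two-finger parallel gripper is mounted at the origin on the work surface. World frame = base frame: x ahead of the robot, y to its left, z up, the work surface at z = 0. Lengths are in m, angles in rad, forces in N, time in s.
With the tool pointing down it reaches from about 0.4 to 0.85 m from the base axis. Payload 6.9 kg.
Tool frame: the origin (TCP) lies midway between the tips of the shut fingers; the grasp point (between the pads) lies behind it (ctrl.pinch_z is the z of the grasp point in the tool frame, in m); z points along the fingers, y is the direction in which the jaws open and shut (so a half turn about z gives the same grasp; the last joint's range is limited). The gripper opens to 85 mm and grips with 20 to 120 N. Pads are 22 mm wide; open, the fingers measure 114 mm over their backs; the gripper's body (76 mm by 85 mm) begins 54 mm behind the grasp point. The pads swing forward as they close: fully open they stand 13 mm farther back than shut.
Start: joints at [1.266, 0.507, -0.238, 1.5, 0.126, 1.149, -0.155], TCP at [0.25, -0.573, 0.231] pointing down, gripper open.
Joint ranges: [-3.08, 3.08], [-0.24, 2.05], [-1.43, 1.35], [0, 2.5], [-1.52, 4.66], [0.17, 1.96], [-2.89, 2.89]. Speed limits (rad/s): [2.39, 2.39, 3.14, 3.14, 3.14, 3.14, 3.14].

## Interface

Orientations are given as a unit quaternion [w, x, y, z].
In Python, from station import ctrl, get_state, vision, ticket, models gives the robot as it stands. Calls block until the motion is done:
- ctrl.movep(position, orientation): joint-space move of the TCP to a pose.
- ctrl.movel(position, frame=None, max_speed=0.15): straight line of the TCP; frame=None keeps the orientation; max_speed is the mean speed in m/s.
- ctrl.set_joints(angles): joint-space move.
- ctrl.ungrasp() and ctrl.close_gripper(force=None): open the fingers fully, or close them until they stop; force is the grip in N (None keeps the last).
- ctrl.pause(seconds).
- ctrl.ik(position, orientation): joint angles nearest the present ones, or None.
- get_state(): the state.
- vision.grab_frame(name): name is "side" or "top" or "wrist"; returns (picture, depth): 384x512x3 uint8, blue, green, red; 384x512 float32, m along the optical axis (not along the pixel's ray), 0 where there is no reading.
- vision.camera_info(name): a dict with "mtx" (3x3 intrinsics, pixels), "dist_coeffs" ([k1, k2, p1, p2, k3] as OpenCV has them; the pictures are not rectified), "R" (3x3) and "t" (3): a world point X has camera coordinates R X + t; the wrist camera has in their place "hand_eye" (4x4, takes a point from camera to tool coordinates, whose origin is the TCP and whose axes are the flange's). Camera axes: x right, y down, z forward; pixel columns grow to the right and rows downward; lengths in m; the calibration is good to about 2 mm. A picture is of the moment at which its call begins: read the wrist's pose just before it. camera_info takes no time and is no camera call.
A pose or a line that the arm cannot do raises ctrl.Unreachable and nothing moves.
- ticket.close_job(): hands the job in, once; it reports no verdict.
Trained networks look in the newest picture that a camera, given by its name, has taken for a name from the list of things; names that differ only in an ending like _2 or _b are one class to them, and where a whole thing is asked for, a point or a joint stands for the part that bears it (a point fixed in the world has none). Each returns a list of dicts, best first, with "p" (0 to 1); they miss things now and then, are a little off and sometimes report something else, mostly with a low value. They report only what shows in the picture. A call takes as long as a camera call. They do not tell look-alikes from the thing itself.
- models.recognise(camera, target): "point" ([column, row] in pixels, amid what is visible of it).
- models.masks_of(camera, target): "mask" (384x512 bool, what is visible of it) and "point" ([column, row] in pixels, amid what is visible of it).
The state is a dict: "time": time; "qpos": joint angles; "qd": joint speeds; "tau": joint torques, N m; "tcp_pos": TCP position; "eef_rot": TCP orientation; "contact_force": force on the tool from outside, world axes, zero at the start; "wrist_torque": the same for the moment, N m; "width": finger opening in m.
Only numpy, scipy, OpenCV 4.12 (cv2) and the standard library are available. Lean on these libraries where they do the work, as an engineer would, in place of code of your own. Each camera call takes 0.05 s, during which the arm holds its last target. There are 200 camera calls.

## Task

First nudge the wide dish reflector along the drawing sheet until it is centred on the ink cross, keeping it flat on the sheet, and let go of it. Then squeeze in the two spring buttons of the magnifier's tube and slide the tube out until the buttons have popped fully out through the pair of holes that puts the lens over the cross (this may be the first or the second pair it meets). Leave the lens untouched, the other things on the bench where they are, and the reflector centred.

Things in the scene. Friction and masses are not known exactly. Their poses are not given: they have to be found in the camera images.
- buttons_mid (a point): On the tube's axis midway between the two spring buttons, 130 above the bench; never moves. x points along the tube from post to lens (level), y left, z up. The post stands 220 back; a fixed 22 wide square bar runs from it to 20 past this point, and carries the buttons. Two domed steel buttons, 11 in diameter, stick out 6 at +y and -y through holes in the sleeve's sides (40 over both).
- sleeve_front (a point): Front end of the sleeve, on its axis: a square aluminium tube 28 wide, 28 high, 230 long, sliding on the bar. Flat fingers closed on its sides at the buttons press both domes flush; sliding it with the fingers towards the lens (5 to 15 N at first) then cams them under its wall, where they stay down till the next holes, spring out there and lock it (1 mm play). Unsqueezed it is locked.
- sleeve (a joint): How far the sleeve has slid out, m: 0 at the start (buttons in the holes nearest the lens). The next holes meet the buttons at 0.100, the last ones at 0.160 (it stops at 0.172); to go on from 0.100 squeeze again, at the same place. About 1.5 N of friction; it stays where left.
- button_left (a joint): Travel of the button at +y, m: 0 fully out, 0.006 flush with the sleeve's side, about 0.007 when held under the sleeve's wall. Its spring needs 2 to 4 N.
- button_right (a joint): The same for the button at -y.
- lens_centre (a point): Centre of the round magnifier lens in its black rim, 72 across and 12 thick, level, on the sleeve's front end at the tube's height. It is 100 along the tube from the buttons when the sleeve reads 0, and moves with the sleeve.
- lens: The lens and its rim (origin at its centre). Not to be touched.
- cross_centre (a point): Where the two lines of the ink cross meet on the paper sheet (each line 170 long, drawn flat). It lies within 4.5 mm of being straight under the lens centre for a sleeve reading of either 0.100 or 0.160.
- circle_centre (a point): Centre of an ink circle 90 across on the same sheet, at the other of the two places: not the mark to use.
- shade_centre (a point): The dish reflector: a tan enamelled dome standing mouth down, round, 110 in diameter with upright sides up to 30 high, then doming to 59. This point is on its axis, 30 above the bench. Mass 0.15 to 0.31 kg. Too wide to grip; it starts on the far side of the cross from the post, 30 to 65 off.
- jar: Bystander: a small glass screw jar with a steel lid, 48 across, 55 tall, standing under the tube. Origin at its underside, mid-way. Leave where it is.
- oil_bottle: Bystander: an amber bottle, 50 across, 125 tall. Origin at its underside, mid-way. Leave where it is.
- screwdriver: Bystander: a screwdriver lying down, 190 long, about 25 high. Origin at its underside, mid-way. Leave where it is.
- small_shade: Bystander: a small conical shade, 72 across at the foot, 62 tall (not the wide dish). Origin at its underside, mid-way. Leave where it is.
- lampholder: Bystander: a brass lampholder standing up, 38 across, 56 tall. Origin at its underside, mid-way. Leave where it is.
- collar_ring: Bystander: a black ring lying flat, 80 across, 20 high. Origin at its underside, mid-way. Leave where it is.
- spanner: Bystander: a spanner lying down, 160 long, under 15 high. Origin at its underside, mid-way. Leave where it is.
Not all that is in view belongs to the job. Leave any yellow look-alike of the part that bears shade_centre alone.

How it is judged:
By the outcome, as a careful person would: the job done as asked, in the order asked, and still so for the second after the job is handed in, with the robot touching nothing.
It also fails if it takes over 54 s, if anything falls off the work surface, if the arm or the gripper's body presses on something with over 40 N, if the wrist force passes 120 N, or if a joint passes its speed limit or range.

## Working session

There is one attempt and no reset: what is moved stays moved. The work goes in short steps, each a Python script; the robot and the scene stay as the last script left them, time stands still between calls to the robot, and variables do not carry over. Pictures are saved under pics/ and viewed, about 8 in all and at most 12, crops included, and the job is handed in when it is done.

```bash
ls; mkdir -p pics; cat > h.py <<'E'
import numpy as np, cv2
from station import ctrl, get_state, vision, ticket, models
from scipy.spatial.transform import Rotation as Rn
def pose(name):
    ci=vision.camera_info(name); K=np.array(ci["mtx"]);d=np.array(ci["dist_coeffs"])
    if "R" in ci: R=np.array(ci["R"]);t=np.array(ci["t"]).ravel(); return K,d,R.T,-R.T@t
    s=get_state();q=s["eef_rot"];Rt=Rn.from_quat(np.r_[q[1:],q[0]]).as_matrix();H=np.array(ci["hand_eye"])
    return K,d,Rt@H[:3,:3],Rt@H[:3,3]+np.array(s["tcp_pos"])
def rays(P,uv):
    K,d,R,c=P
    n=cv2.undistortPoints(np.array(uv,float).reshape(-1,1,2),K,d)[:,0]
    return np.c_[n,np.ones(len(n))]@R.T,c
def on_plane(P,uv,z):
    r,c=rays(P,uv); return c+r*((z-c[2])/r[:,2])[:,None]
def from_depth(P,uv,dep):
    r,c=rays(P,uv); return c+r*np.array(dep)[:,None]
def grab(name,fn=None):
    P=pose(name); im,de=vision.grab_frame(name)
    if fn: cv2.imwrite("pics/"+fn,im)
    return P,im,de
def cloud(P,de,mask):
    v,u=np.nonzero(mask&(de>0)); return from_depth(P,np.c_[u,v],de[v,u])
E
python3 - <<'E'
from h import *
ims=[]
for n in("top","side"):
    P,im,de=grab(n,n+"0.png")
    print(n,"cam at",P[3].round(3))
    for t in["shade_centre","lens_centre","sleeve","button_left","button_right","cross_centre","circle_centre","jar","oil_bottle","screwdriver","small_shade","lampholder","collar_ring","spanner"]:
        for r in models.recognise(n,t)[:3]:
            u,v=np.array(r["point"]).round().astype(int); D=de[v,u]
            print(t,round(r["p"],2),(u,v),from_depth(P,[[u,v]],[D])[0].round(3) if D>0 else None)
print(ctrl.pinch_z, get_state()["time"],get_state()["eef_rot"])
E
```

```text
pics
top cam at [ 0.367 -0.004  1.263]
shade_centre 0.83 (np.int64(197), np.int64(284)) [0.338 0.172 0.067]
shade_centre 0.73 (np.int64(175), np.int64(139)) [0.708 0.237 0.068]
lens_centre 0.85 (np.int64(266), np.int64(214)) [0.504 0.001 0.131]
circle_centre 0.59 (np.int64(358), np.int64(246)) [ 0.435 -0.238  0.006]
circle_centre 0.19 (np.int64(233), np.int64(165)) [0.644 0.088 0.042]
jar 0.46 (np.int64(313), np.int64(223)) [ 0.49  -0.118  0.051]
oil_bottle 0.8 (np.int64(292), np.int64(152)) [ 0.661 -0.064  0.112]
oil_bottle 0.6 (np.int64(271), np.int64(218)) [ 0.494 -0.011  0.134]
oil_bottle 0.22 (np.int64(219), np.int64(221)) [0.494 0.12  0.064]
screwdriver 0.66 (np.int64(292), np.int64(264)) [ 0.388 -0.065  0.026]
small_shade 0.66 (np.int64(236), np.int64(167)) [0.64  0.08  0.038]
lampholder 0.6 (np.int64(124), np.int64(224)) [0.488 0.364 0.054]
lampholder 0.37 (np.int64(233), np.int64(164)) [0.644 0.087 0.058]
collar_ring 0.85 (np.int64(358), np.int64(245)) [ 0.437 -0.236  0.019]
spanner 0.67 (np.int64(342), np.int64(163)) [ 0.656 -0.203  0.007]
side cam at [0.322 0.839 0.763]
sh
[... 540 characters left out ...]
18]
oil_bottle 0.88 (np.int64(220), np.int64(176)) [ 0.653 -0.044  0.076]
oil_bottle 0.4 (np.int64(259), np.int64(247)) [0.488 0.162 0.051]
screwdriver 0.87 (np.int64(316), np.int64(209)) [ 0.384 -0.042  0.022]
small_shade 0.53 (np.int64(257), np.int64(249)) [0.492 0.166 0.047]
collar_ring 0.69 (np.int64(308), np.int64(173)) [ 0.436 -0.234 -0.002]
collar_ring 0.52 (np.int64(234), np.int64(166)) [ 0.664 -0.2    0.003]
collar_ring 0.22 (np.int64(280), np.int64(150)) [ 0.504 -0.111  0.146]
spanner 0.64 (np.int64(259), np.int64(244)) [0.49  0.158 0.056]
spanner 0.53 (np.int64(239), np.int64(170)) [ 0.642 -0.182  0.005]
-0.0187 1.5 [-2.94472750e-05  9.78984829e-01  2.03933084e-01 -5.40805501e-06]
```

```bash
python3 - <<'E'
import cv2
im=cv2.imread("pics/top0.png")[120:320,90:400]
cv2.imwrite("pics/top0c.png",cv2.resize(im,None,fx=2.5,fy=2.5,interpolation=cv2.INTER_CUBIC))
im=cv2.imread("pics/side0.png")[110:310,110:380]
cv2.imwrite("pics/side0c.png",cv2.resize(im,None,fx=2.9,fy=2.9,interpolation=cv2.INTER_CUBIC))
E
```

```text
(no output)
```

View pics/top0c.png

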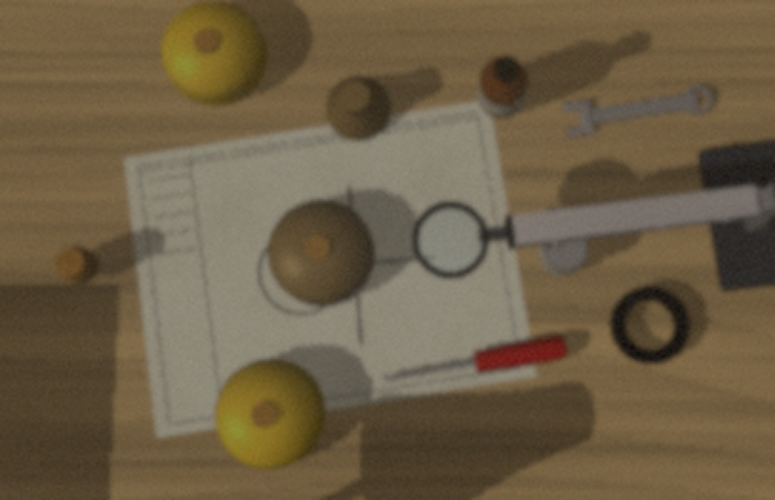

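View pics/side0c.png

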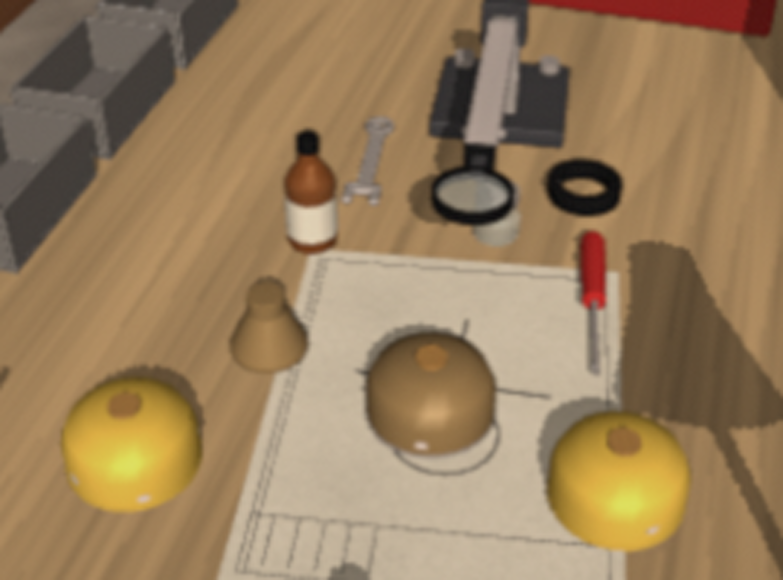

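The tan dome (top px 218,221; side px 258,247) is the wide dish. The two yellow ones (top px 175,139 and 197,284) are the look-alikes, and the small conical shade is at 236,167. The cross (about px 232,224) is nearer the lens and the circle is farther away, so the cross should match the 0.100 holes. Next I'll measure the tube axis and take a closer wrist view.

```bash
python3 - <<'E'
from h import *
P,im,de=grab("top")
full=cloud(P,de,np.ones_like(de,bool))
m=(abs(full[:,2]-0.142)<0.012)&(full[:,1]<-0.05)&(full[:,1]>-0.30)&(abs(full[:,0]-.5)<.08)
s=full[m]; mid=s[:,:2].mean(0); 
A=np.polyfit(s[:,1],s[:,0],1); print("tube x=%.4f*y+%.4f"%tuple(A),"z top",np.median(s[:,2]),len(s),"y",s[:,1].min(),s[:,1].max())
for r in models.masks_of("top","lens_centre")[:1]:
    v,u=np.nonzero(r["mask"]); (c,rad)=cv2.minEnclosingCircle(np.c_[u,v].astype(np.float32)); print("lens px",c,rad,on_plane(P,[c],0.134))
d=full[(full[:,2]>.02)&(np.hypot(full[:,0]-.49,full[:,1]-.115)<.075)&(full[:,2]<.1)]
from scipy.optimize import least_squares
# dome apex region: fit plane-projected outline
print("dish",len(d),d.min(0),d.max(0),np.median(d,0))
print(np.array(vision.camera_info("wrist")["hand_eye"]).round(3).tolist(), vision.camera_info("wrist")["mtx"][0])
th=np.arctan2(A[0],1) # tube dir = (A0,1)
d=np.array([A[0],1,0]);d/=np.linalg.norm(d)
# tool: z down, x along d or -d
for sgn in(1,-1):
    x=sgn*d; z=np.array([0,0,-1.]); y=np.cross(z,x)
    q=Rn.from_matrix(np.c_[x,y,z]).as_quat(); q=[q[3],*q[:3]]
    for p in([.5,.2,.3],[.5,.2,.0],[.5,.1,.3],[.51,-.1,.11],[.5,0.06,.11],[.51,-.1,.3]):
        j=ctrl.ik(p,q); print(sgn,p,None if j is None else np.round(j,2),np.round(q,4))
E
```

```text
tube x=-0.1242*y+0.4976 z top 0.14564823282158224 1311 y -0.29983615422053184 -0.051423741638033635
lens px (269.5, 215.92857360839844) 15.361392974853516 [[ 0.49881098 -0.0075282   0.134     ]]
dish 1396 [0.44404968 0.07337871 0.02092514] [0.55276454 0.18138439 0.07023439] [0.49511305 0.12407408 0.05390246]
[[0.001, -0.945, -0.328, 0.083], [1.0, 0.001, -0.0, -0.0], [0.0, -0.328, 0.945, -0.142], [0.0, 0.0, 0.0, 1.0]] [288.93687404   0.         251.13342722]
1 [0.5, 0.2, 0.3] [ 0.32  0.52 -1.21  1.6   0.5   1.37 -0.83] [0.     0.6621 0.7494 0.    ]
1 [0.5, 0.2, 0.0] [-0.09  0.72 -0.53  1.98  0.62  0.61 -0.91] [0.     0.6621 0.7494 0.    ]
1 [0.5, 0.1, 0.3] [ 0.46  0.4  -1.03  1.67  0.35  1.27 -0.52] [0.     0.6621 0.7494 0.    ]
1 [0.51, -0.1, 0.11] [ 0.59  0.55 -0.66  1.94  0.46  0.81 -0.2 ] [0.     0.6621 0.7494 0.    ]
1 [0.5, 0.06, 0.11] [ 0.32  0.54 -0.72  1.98  0.49  0.81 -0.56] [0.     0.6621 0.7494 0.    ]
1 [0.51, -0.1, 0.3] [ 0.72  0.36 -0.82  1.65  0.28  1.25 -0.04] [0.     0.6621 0.7494 0.    ]
-1 [0.5, 0.2, 0.3] [ 0.32  0.53 -1.22  1.6   0.5   1.37  2.3 ] [-0.      0.7494 -0.6621  0.    ]
-1 [0.5, 0.2, 0.0] [ 0.25  1.   -1.23  1.98  1.12  1.08  1.76] [-0.      0.7494 -0.6621  0.    ]
-1 [0.5, 0.1, 0.3] [-0.98  0.47  1.15  1.69 -0.44  1.28 -2.76] [-0.      0.7494 -0.6621  0.    ]
-1 [0.51, -0.1, 0.11] [ 0.07  0.48  0.11  1.94 -0.08  0.72 -2.79] [-0.      0.7494 -0.6621  0.    ]
-1 [0.5, 0.06, 0.11] [-0.84  0.75  1.15  1.99 -0.84  0.99 -2.28] [-0.      0.7494 -0.6621  0.    ]
-1 [0.51, -0.1, 0.3] [-0.57  0.49  1.15  1.66 -0.46  1.3  -2.35] [-0.      0.7494 -0.6621  0.    ]
```

```bash
cat >> h.py <<'E'
D=np.array([-.1242,1,0]);D/=np.linalg.norm(D)
def quat(d,z=np.array([0,0,-1.])):
    q=Rn.from_matrix(np.c_[d,np.cross(z,d),z]).as_quat(); return [q[3],*q[:3]]
Q=quat(D)
E
python3 - <<'E'
from h import *
ctrl.movep([.38,-.25,.40],Q); ctrl.movep([.49,.05,.30],Q); ctrl.pause(.3)
P,im,de=grab("wrist","w1.png"); np.savez("w1.npz",de=de,R=P[2],c=P[3],K=P[0],d=P[1])
cv2.imwrite("pics/w1b.png",cv2.resize(im,None,fx=1.5,fy=1.5,interpolation=cv2.INTER_CUBIC))
for t in["cross_centre","circle_centre","shade_centre","lens_centre"]:
    for r in models.masks_of("wrist",t)[:2]:
        v,u=np.nonzero(r["mask"]); c,rad=cv2.minEnclosingCircle(np.c_[u,v].astype(np.float32))
        z={"s":.03,"l":.134}.get(t[0],0.)
        print(t,round(r["p"],2),np.round(r["point"]),np.round(c),round(rad,1),on_plane(P,[c],z)[0].round(4))
print(get_state()["time"],P[3])
E
```

```text
shade_centre 0.88 [443.  28.] [450.  22.] 56.2 [0.7164 0.2372 0.03  ]
shade_centre 0.76 [266.  92.] [266.  90.] 42.2 [0.4984 0.129  0.03  ]
lens_centre 0.91 [250. 212.] [254. 212.] 31.3 [ 0.4989 -0.0059  0.134 ]
4.8583 [0.4779038  0.1329998  0.44179911]
```

View pics/w1b.png

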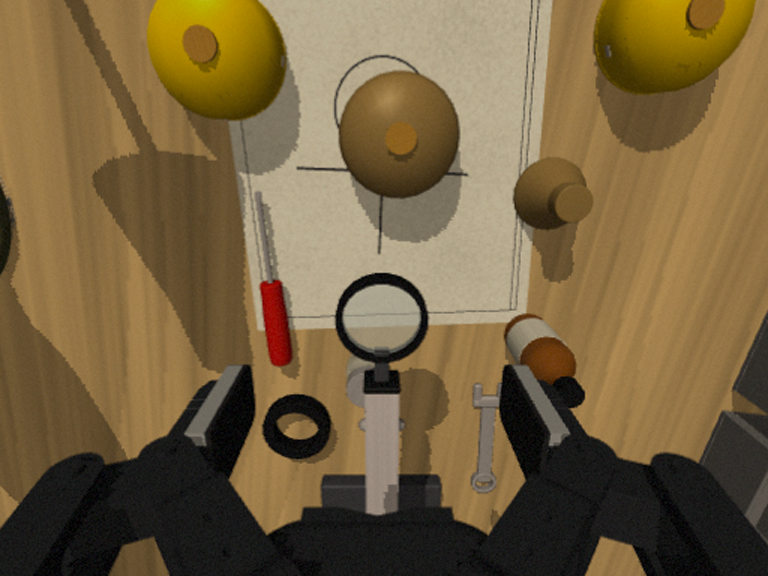

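View shows the tan dish at px (400,134), with the cross arms ending at (297,168), (467,174) and (380,254). The buttons are at about (362,424) and (401,424) on the sleeve. Now precise fits.

```bash
python3 - <<'E'
from h import *
z=np.load("w1.npz"); P=(z["K"],z["d"],z["R"],z["c"]); de=z["de"]
im=cv2.imread("pics/w1.png"); g=cv2.cvtColor(im,cv2.COLOR_BGR2GRAY).astype(float)
bg=cv2.medianBlur(im,11); dk=np.clip(cv2.cvtColor(bg,cv2.COLOR_BGR2GRAY)-g,0,None)
def ridge(a,b,n,w=4):
    out=[]
    for s in np.linspace(0,1,n):
        c=np.array(a)*(1-s)+np.array(b)*s; t=np.array(b)-a; nrm=np.array([-t[1],t[0]])/np.hypot(*t)
        o=np.arange(-w,w+.1,.5); p=c+o[:,None]*nrm
        val=cv2.remap(dk.astype(np.float32),p[:,0].astype(np.float32),p[:,1].astype(np.float32),1).ravel()
        if val.max()>12: out.append(c+nrm*(o@val/val.sum()))
    return np.array(out)
f=1.5
h=np.r_[ridge((200/f*1.5/1.5+0,0),(1,1),0) if 0 else np.empty((0,2)),ridge((300/f,168.3/f),(334/f,169.6/f),20),ridge((460/f,174/f),(466/f,174.4/f),5)]
v=ridge((380.3/f,215/f),(379/f,250/f),25)
H=on_plane(P,h,0.0005); V=on_plane(P,v,0.0005)
print(len(h),len(v))
a=np.polyfit(H[:,0],H[:,1],1); b=np.polyfit(V[:,1],V[:,0],1) # y=a0 x+a1 ; x=b0 y+b1
x=(b[0]*a[1]+b[1])/(1-a[0]*b[0]); y=a[0]*x+a[1]
print("res",np.std(H[:,1]-np.polyval(a,H[:,0])),np.std(V[:,0]-np.polyval(b,V[:,1])),"slopes",a[0],b[0])
print("cross",x,y)
e=on_plane(P,np.array([(297,168),(467,174.5),(380.5,168),(379,254)])/f,0.0005);print("ends",e[:,:2].round(4).tolist(),"mid",e[:2].mean(0), np.linalg.norm(e[0]-e[1]))
c=on_plane(P,np.array([(335,107),(340,85),(357,64),(379,56),(402,60),(417,71),(340,125)])/f,0.0005)
A=np.c_[2*c[:,:2],np.ones(len(c))]; s=np.linalg.lstsq(A,(c[:,:2]**2).sum(1),rcond=None)[0];print("circle",s[:2],np.sqrt(s[2]+s[:2]@s[:2]))
bt=on_plane(P,np.array([(362,424),(401,424)])/f,.13);print("buttons",bt.round(4).tolist(),bt.mean(0),np.linalg.norm(bt[0]-bt[1]))
# dish: fit circle from depth points on dome: sphere-free axis -> contour in z slices
pc=cloud(P,de,np.ones_like(de,bool)); pc=pc[(np.hypot(pc[:,0]-.497,pc[:,1]-.129)<.075)]
for lo,hi in((.032,.04),(.04,.047),(.047,.053)):
    q=pc[(pc[:,2]>lo)&(pc[:,2]<hi)][:,:2];A=np.c_[2*q,np.ones(len(q))];s=np.linalg.lstsq(A,(q**2).sum(1),rcond=None)[0];print("dish",lo,len(q),s[:2].round(4),np.sqrt(s[2]+s[:2]@s[:2]).round(4))
top=pc[pc[:,2]>.055];print("top",top.mean(0),pc[:,2].max())
# knob (orange spot) centroid
hsv=cv2.cvtColor(im,cv2.COLOR_BGR2HSV);m=np.zeros(g.shape,bool);m[80:106,255:280]=1
m&=(hsv[...,1]>170)&(hsv[...,2]>120);vv,uu=np.nonzero(m);print("knob",len(uu),on_plane(P,[(uu.mean(),vv.mean())],.059))
# tube from wrist depth
pc=cloud(P,de,np.ones_like(de,bool));s=pc[(abs(pc[:,2]-.144)<.008)&(pc[:,1]<-.06)&(pc[:,1]>-.2)&(abs(pc[:,0]-.51)<.03)]
print("tube",np.polyfit(s[:,1],s[:,0],1),len(s),np.median(s[:,2]),s[:,:2].mean(0))
E
```

```text
25 25
res 0.00020556594776880655 0.00024580737971200317 slopes 0.0874566382690739 -0.08829189231346139
cross 0.48763980675154445 0.09332851740178304
ends [[0.4042, 0.0856], [0.5724, 0.1], [0.4863, 0.0957], [0.4958, 0.0078]] mid [0.48833934 0.09276975 0.0005    ] 0.16881560816647537
circle [0.48127858 0.15105042] 0.04427974979493491
buttons [[0.4949, -0.1082, 0.13], [0.5282, -0.1041, 0.13]] [ 0.51153703 -0.10619188  0.13      ] 0.03360456513969384
dish 0.032 418 [0.4988 0.1271] 0.0519
dish 0.04 922 [0.4987 0.1272] 0.0472
dish 0.047 1381 [0.4988 0.1271] 0.0401
top [0.50250012 0.07313439 0.33243498] 0.39428001904311605
knob 362 [[0.49846217 0.12755579 0.059     ]]
tube [-0.12425403  0.49834355] 1898 0.14300437315113776 [ 0.51327619 -0.12017829]
```

Offsets check out: lens→cross is 100 mm along the tube, the circle is 58 mm farther on, and the buttons are 100 mm behind the lens. So the target is reading 0.100. The dish is 36 mm off. I'll push it with the open fingers as a cradle, stopping short first.

```bash
cat >> h.py <<'E'
CR=np.array([.4877,.0932]); BM=np.array([.5115,-.1062])
def circ(q):
    A=np.c_[2*q,np.ones(len(q))];s=np.linalg.lstsq(A,(q**2).sum(1),rcond=None)[0];return s[:2],np.sqrt(s[2]+s[:2]@s[:2])
def dish(fn=None,near=(.49,.1)):
    P,im,de=grab("wrist",fn); pc=cloud(P,de,np.ones_like(de,bool))
    pc=pc[(np.hypot(*(pc[:,:2]-near).T)<.085)]
    o=[]
    for lo,hi in((.032,.04),(.04,.047),(.047,.053)):
        q=pc[(pc[:,2]>lo)&(pc[:,2]<hi)][:,:2]; c,r=circ(q)
        k=abs(np.hypot(*(q-c).T)-r)<.006; c,r=circ(q[k]); o.append(c); print("dish",c.round(4),r.round(4),k.sum())
    return np.median(o,0),P,im,de
E
python3 - <<'E'
from h import *
S=np.array([.4987,.1272]); u=(S-CR)/np.linalg.norm(S-CR); q=quat(np.r_[u,0]); pt=lambda c,dist,z:[*(c+u*dist),z]
ctrl.movep(pt(S,.085,.20),q); ctrl.movel(pt(S,.085,.004),max_speed=.12)
s=get_state();print(s["time"],s["width"],s["contact_force"])
ctrl.movel(pt(S,.052,.004),max_speed=.05); print(get_state()["contact_force"])
ctrl.movel(pt(CR,.046+.008,.004),max_speed=.03); print(get_state()["contact_force"],get_state()["tcp_pos"])
t=np.array(get_state()["tcp_pos"])[:2]
ctrl.movel(pt(CR,.09,.004),max_speed=.12); ctrl.movel(pt(CR,.075,.25),max_speed=.2); ctrl.pause(.2)
c,*_=dish("w2.png"); print(c,"off along u",(c-CR)@u,"lat",(c-CR)@[-u[1],u[0]],"nest",(t-c)@u,get_state()["time"])
E
```

```text
7.425 0.08525663060323127 [0.42978619 0.48931527 0.33798272]
[ 0.68628176  0.04970294 -0.2674122 ]
[1.02041552 0.00401461 0.59039872] [0.50428297 0.14439229 0.0039532 ]
dish [0.4884 0.1012] 0.052 429
dish [0.4886 0.1017] 0.0471 870
dish [0.4884 0.1011] 0.0401 1190
[0.48844703 0.10119335] off along u 0.007835178960008892 lat 0.0017497524283263005 nest 0.04597601470767196 11.5917
```

```bash
python3 - <<'E'
from h import *
S=np.array([.4885,.1012]); u=(S-CR)/np.linalg.norm(S-CR); q=quat(np.r_[u,0]); pt=lambda c,dist,z:[*(c+u*dist),z]
ctrl.movep(pt(S,.085,.15),q); ctrl.movel(pt(S,.085,.004),max_speed=.12)
ctrl.movel(pt(S,.052,.004),max_speed=.08)
ctrl.movel(pt(CR,.046,.004),max_speed=.02); print(get_state()["contact_force"],get_state()["tcp_pos"])
ctrl.movel(pt(CR,.09,.004),max_speed=.12); ctrl.movep([.485,.075,.30],Q); ctrl.pause(.2)
c,P,im,de=dish("w3.png"); print(c,c-CR,get_state()["time"]); np.savez("w3.npz",de=de,R=P[2],c=P[3],K=P[0],d=P[1])
cr=im[30:280,150:380]; cv2.imwrite("pics/w3c.png",cv2.resize(cr,None,fx=2.4,fy=2.4,interpolation=cv2.INTER_CUBIC))
E
```

```text
[ 0.38861411 -0.09752677 -0.56733831] [0.49226902 0.13883403 0.00400511]
dish [0.4866 0.0938] 0.0521 373
dish [0.4865 0.0941] 0.0472 843
dish [0.4865 0.0939] 0.04 1177
[0.48652855 0.09386916] [-0.00117145  0.00066916] 16.825
```

View pics/w3c.png

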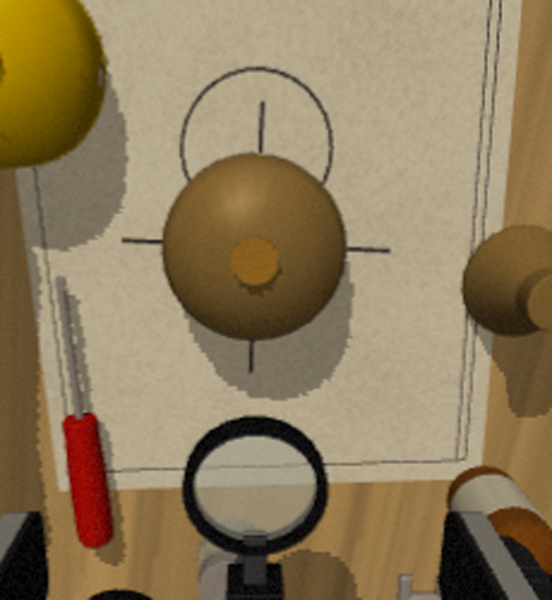

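The dish now covers the cross centre and all four arms show evenly. Refit the cross in this same view for a relative check.

```bash
python3 - <<'E'
from h import *
z=np.load("w3.npz"); P=(z["K"],z["d"],z["R"],z["c"])
im=cv2.imread("pics/w3.png"); g=cv2.cvtColor(im,cv2.COLOR_BGR2GRAY).astype(float)
dk=np.clip(cv2.medianBlur(g.astype(np.uint8),11)-g,0,None).astype(np.float32)
def ridge(a,b,n=15,w=3):
    a,b=[np.array(p)/2.4+(150,30)+(-.3,-.3) for p in(a,b)]; out=[]; t=b-a; nrm=np.array([-t[1],t[0]])/np.hypot(*t); o=np.arange(-w,w+.1,.5)
    for s in np.linspace(0,1,n):
        p=(a*(1-s)+b*s+o[:,None]*nrm).astype(np.float32); val=cv2.remap(dk,p[:,0],p[:,1],1).ravel()
        if val.max()>10: out.append(p.T@val/val.sum())
    return np.array(out)
H=on_plane(P,np.r_[ridge((128,240),(155,241.5)),ridge((352,248),(385,250))],.0005)
V=on_plane(P,np.r_[ridge((263,105),(261,145)),ridge((251.5,345),(251,366))],.0005)
a=np.polyfit(H[:,0],H[:,1],1); b=np.polyfit(V[:,1],V[:,0],1)
x=(b[0]*a[1]+b[1])/(1-a[0]*b[0]); y=a[0]*x+a[1]
print(len(H),len(V),np.std(H[:,1]-np.polyval(a,H[:,0])),np.std(V[:,0]-np.polyval(b,V[:,1])),a[0],b[0],"cross",x,y)
im2=im; hsv=cv2.cvtColor(im,cv2.COLOR_BGR2HSV);m=np.zeros(g.shape,bool);m[126:152,243:270]=1
m&=(hsv[...,1]>170)&(hsv[...,2]>120);vv,uu=np.nonzero(m);print("knob",len(uu),on_plane(P,[(uu.mean(),vv.mean())],.059))
E
```

```text
30 30 0.00010633314014361931 0.00014324364351636488 0.08748365886132912 -0.08630891618315989 cross 0.48775004448617043 0.09331806351708025
knob 302 [[0.48591572 0.09385357 0.059     ]]
```

The dish is within 1.5 mm of the cross and free. Next is the sleeve: descend at the buttons, squeeze, and slide in stages while watching force.

```bash
python3 - <<'E'
from h import *
b=[*BM,.109]
ctrl.movep([*BM,.25],Q); ctrl.movel(b,max_speed=.12)
pr=lambda t:(lambda s:print(t,round(s["time"],2),"F",np.round(s["contact_force"],1),"along",round(float(np.dot(s["contact_force"],D)),1),"w",round(s["width"],4),"tcp",np.round(s["tcp_pos"],4)))(get_state())
pr("down"); ctrl.close_gripper(20); pr("20N"); ctrl.pause(.2); pr("20N")
F=np.array(get_state()["contact_force"])
if abs(F).max()<25 and get_state()["width"]<.032:
    ctrl.close_gripper(60); ctrl.pause(.2); pr("60N")
    for s in(.004,.010,.02):
        ctrl.movel([*(BM+D[:2]*s),.109],max_speed=.02); pr(s)
P,im,de=grab("wrist","w4.png"); P,im,de=grab("side","s4.png")
E
```

```text
down 18.93 F [ 0.1 -1.3  0.6] along -1.3 w 0.0856 tcp [ 0.512  -0.1061  0.1096]
20N 19.49 F [ 5.5 -0.3  4.6] along -0.9 w 0.028 tcp [ 0.5131 -0.106   0.1097]
20N 19.69 F [5.9 0.2 4.4] along -0.6 w 0.0276 tcp [ 0.5131 -0.106   0.1097]
60N 20.11 F [ 4.4 -0.1  4.9] along -0.7 w 0.0274 tcp [ 0.513  -0.106   0.1097]
0.004 20.46 F [ 6.2 -2.9  5.2] along -3.6 w 0.0272 tcp [ 0.5127 -0.1031  0.1098]
0.01 20.91 F [ 6.  -4.7  5.8] along -5.4 w 0.0275 tcp [ 0.512  -0.0975  0.1098]
0.02 21.56 F [ 5.4 -2.7  5.3] along -3.3 w 0.027 tcp [ 0.5107 -0.0871  0.1098]
```

```bash
python3 - <<'E'
from h import *
sh=np.array([.0008,0])
def pr(t):
    s=get_state();f=float(np.dot(s["contact_force"],D));print(t,round(s["time"],2),"F",np.round(s["contact_force"],1),"along",round(f,1),"w",round(s["width"],4),"slid",round(float((np.array(s["tcp_pos"])[:2]-[.513,-.106])@D[:2]),4));return f
def go(s,v): ctrl.movel([*(BM+sh+D[:2]*s),.109],max_speed=v)
go(.060,.05); pr(.06); go(.095,.04); f0=pr(.095)
for s in np.arange(.097,.1075,.0015):
    go(s,.02); ctrl.pause(.1); f=pr(round(s,4))
    if f<f0-9: break
P,im,de=grab("wrist","w5.png")
cv2.imwrite("pics/w5b.png",cv2.resize(im,None,fx=1.5,fy=1.5,interpolation=cv2.INTER_CUBIC))
E
```

```text
0.06 22.61 F [ 2.3 -1.5  8.2] along -1.8 w 0.0271 slid 0.0592
0.095 23.63 F [0.2 8.9 6.6] along 8.8 w 0.0274 slid 0.098
0.097 23.98 F [0.9 5.  7.2] along 4.9 w 0.0271 slid 0.0986
0.0985 24.33 F [0.  1.2 7.7] along 1.2 w 0.0271 slid 0.0991
0.1 24.68 F [1.3 0.4 8.8] along 0.3 w 0.0274 slid 0.1001
0.1015 25.03 F [ 0.5 -1.1  8.6] along -1.1 w 0.0276 slid 0.1012
```

View pics/w5b.png

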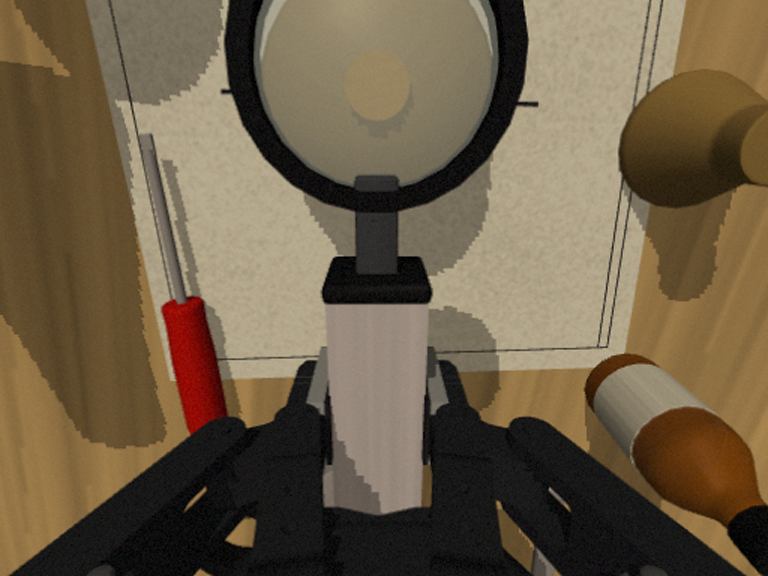

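The lens is over the dish and cross. The sleeve jumped forward at about 0.098, so the domes were entering the holes. My stop threshold was relative, so I haven't confirmed the lock yet. Testing it both ways.

```bash
python3 - <<'E'
from h import *
sh=np.array([.0008,0])
def pr(t):
    s=get_state();f=float(np.dot(s["contact_force"],D));print(t,round(s["time"],2),"along",round(f,1),"w",round(s["width"],4),"slid",round(float((np.array(s["tcp_pos"])[:2]-[.513,-.106])@D[:2]),4));return f
def go(s,v): ctrl.movel([*(BM+sh+D[:2]*s),.109],max_speed=v)
for s in np.arange(.1025,.1085,.001):
    go(s,.02); ctrl.pause(.1)
    if pr(round(s,4))<-12: break
for s in np.arange(s-.003,.092,-.0015):
    go(s,.02); ctrl.pause(.1)
    if pr(round(s,4))>12: break
E
```

```text
0.1025 25.43 along -3.7 w 0.0271 slid 0.1013
0.1035 25.78 along -6.8 w 0.0271 slid 0.1014
0.1045 26.13 along -9.0 w 0.027 slid 0.1015
0.1055 26.48 along -11.5 w 0.027 slid 0.1016
0.1065 26.83 along -13.2 w 0.0272 slid 0.1017
0.1035 27.23 along -5.9 w 0.0272 slid 0.1013
0.102 27.58 along -2.9 w 0.0275 slid 0.1011
0.1005 27.93 along -0.4 w 0.0272 slid 0.1004
0.099 28.28 along -0.5 w 0.027 slid 0.0991
0.0975 28.63 along 3.0 w 0.0273 slid 0.0986
0.096 28.98 along 6.2 w 0.0273 slid 0.0984
0.0945 29.33 along 10.9 w 0.0273 slid 0.0982
0.093 29.68 along 14.6 w 0.027 slid 0.0981
```

It's locked both ways with about 2 mm total play. Release at the middle, lift away, and check the dish, lens and buttons.

```bash
python3 - <<'E'
from h import *
sh=np.array([.0008,0])
ctrl.movel([*(BM+sh+D[:2]*.100),.109],max_speed=.03); ctrl.pause(.2); ctrl.ungrasp()
ctrl.movel([*(BM+sh+D[:2]*.100),.25],max_speed=.12)
ctrl.movep([.495,.02,.30],Q); ctrl.pause(.2)
P,im,de=grab("wrist","w6.png")
for r in models.masks_of("wrist","lens_centre")[:1]:
    v,u=np.nonzero(r["mask"]); c,rad=cv2.minEnclosingCircle(np.c_[u,v].astype(np.float32)); print("lens",r["p"],on_plane(P,[c],.134))
P2,t,de2=grab("top","t6.png"); print("time",get_state()["time"])
cr=im[0:330,110:400]; cv2.imwrite("pics/w6c.png",cv2.resize(cr,None,fx=1.8,fy=1.8,interpolation=cv2.INTER_CUBIC))
# buttons seen from higher, further back
ctrl.movep([.50,-.13,.27],Q); ctrl.pause(.2); P,im,de=grab("wrist","w7.png")
px=cv2.projectPoints(np.array([[*BM,.13]]),cv2.Rodrigues(P[2].T)[0],-P[2].T@P[3],P[0],P[1])[0].ravel(); print(px)
x,y=px.astype(int); cv2.imwrite("pics/w7c.png",cv2.resize(im[max(0,y-60):y+60,max(0,x-80):x+80],None,fx=4,fy=4,interpolation=cv2.INTER_CUBIC))
E
```

```text
lens 0.7 [[0.4867789  0.09383668 0.134     ]]
time 32.8833
[266.98218922 152.90609586]
```

View pics/w6c.png

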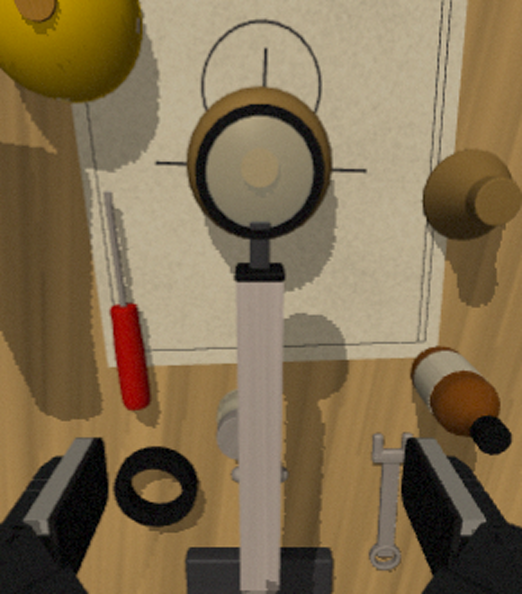

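View pics/w7c.png

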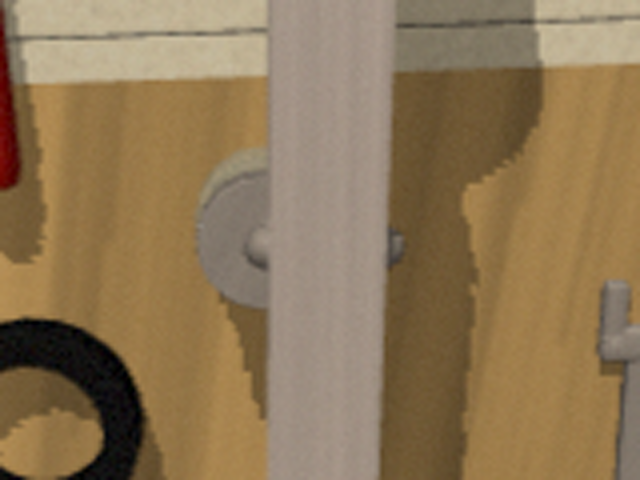

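Both buttons stand out on each side: about 5.5 mm and 4.3 mm visible, where perspective predicts about 6 and 4.5 for fully out. The lens is at (0.4868, 0.0938), about 1 mm from the cross. Nothing else has moved, so I'm handing in.

```bash
python3 - <<'E'
from h import *
print(np.round(get_state()["contact_force"],1),get_state()["time"]); ticket.close_job()
E
```

```text
[-0.4  0.9  0.3] 33.7917
the job is handed in; nothing more can be done
```

The job is done and handed in at 33.8 s: the reflector is centred on the ink cross, and the tube is locked at the first pair of holes (0.100), which puts the lens over the cross.

- **Reflector:** I nudged the tan dish flat along the sheet with the open fingers in two pushes, then let go. I left both yellow look-alikes alone. In the wrist view after the push, its centre measured about 1.5 mm from the cross, close to the 2 mm calibration accuracy. I did not measure it again after sliding the tube, but the last picture shows the dish still in place under the lens.
- **Tube:** I squeezed both buttons and slid the tube out. Pushing it both ways with about 13–15 N only moved it between about 0.098 and 0.102, so it is locked. That range includes some give in the grip.
- **Buttons and lens:** In the last close-up both buttons stand out by about what fully out should look like from that angle. The lens centre measured about 1 mm from the cross.
- **Other things:** The things visible in the last picture looked unmoved. The lampholder and one yellow dish were outside it, and I took a top picture at the end but did not inspect it. The robot was clear, with about 1 N on the wrist.

My first check for the lock stopped early because I set its force limit wrongly. I repeated it, and that second test is the one reported here.

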